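# Sort punches and graver at the goldsmith's bench

### The arm

A 7-joint arm with a two-finger parallel gripper is mounted at the origin on the work surface. World frame = base frame: x ahead of the robot, y to its left, z up, the work surface at z = 0. Lengths are in m, angles in degrees, forces in N, time in s.
With the tool pointing down it reaches from about 0.4 to 0.85 m from the base axis. Payload 4.4 kg.
Tool frame: the origin (TCP) lies at the very end of the fingers, on their centre line; the grasp point (between the pads) lies grasp_offset behind it (grasp_offset is the distance from the TCP to the grasp point, in m); z points along the fingers, y is the direction in which the jaws open and shut (so a half turn about z gives the same grasp; the last joint's range is limited). The gripper opens to 94 mm and grips with 3 to 60 N. Pads are 16 mm wide; open, the fingers measure 119 mm over their backs; the gripper's body (75 mm by 177 mm) begins 78 mm behind the grasp point.
Start: joints at [59.599, 36.005, 2.206, 86.941, -1.547, 57.084, -1.146], TCP at [0.291, -0.581, 0.205] pointing down, gripper open.
Joint ranges: [-175.42, 175.42], [-21.48, 121.26], [-71.46, 75.88], [10.55, 141.38], [-63.04, 243.04], [13.31, 113.54], [-168.57, 168.57]. Speed limits (degrees/s): [147.25, 147.25, 180, 180, 180, 180, 180].

### API

Orientations are given as [roll, pitch, yaw] about the fixed x, y, z axes, in that order (R = Rz(yaw) Ry(pitch) Rx(roll)).
In Python, from station import * gives the robot as it stands. The module is installed in compiled form; this text tells all that it offers.
- The arm moves only by the tool drive_tool, never from a script. Its argument "motion" is a list that holds one entry, the list of rows, each a list of 7 numbers: the shift along the world's x, y, z in cm, then the turn, a rotation vector about the world's x, y, z in rad, then the closure, from 0 (fully open) to 1 (shut). In form: [[[dx, dy, dz, ax, ay, az, jaw], ...]]. A call has 1 to 5 rows; each row is the pose to reach, as a shift and turn from the pose commanded when the call began; what a row does not reach only later rows make up. A row lasts 1/10 s, in which the tool goes at most 50 mm and 8.59 degrees, less where a joint would pass 70% of its speed; a pose out of reach is approached as far as the arm can. A call with a gripper value outside its range is refused whole. The fingers move at their own pace and stop on an object; the grip force is fixed at half the most. Time passes only in rows, so rows that repeat a pose let the fingers close. It gives the time, the measured TCP pose, the force and the opening at its end, in the units of the state.
- get_obs(): the state, without advancing time (a new reading comes with each control period).
- read_camera(name): name is "scene" or "top"; returns a dict with "color" (384x512x3 uint8, red, green, blue), "mtx" (3x3 intrinsics, pixels), "R" (3x3) and "t" (3): a world point X has camera coordinates R X + t. Camera axes: x right, y down, z forward; pixel columns grow to the right and rows downward; lengths in m; the calibration is good to about 2 mm. A picture is of the moment at which its call begins. There is no depth.
- close_job(): hands the job in, once; it reports no verdict.
The state is a dict: "t": time; "joint_positions": joint angles; "joint_vel": joint speeds; "joint_torque": joint torques, N m; "tool_pos": TCP position; "tcp_rot": TCP orientation; "ft_force": force on the tool from outside, world axes, zero at the start; "wrist_torque": the same for the moment, N m; "width": finger opening in m.
Only numpy, scipy, OpenCV 4.12 (cv2) and the standard library are available. Lean on these libraries where they do the work, as an engineer would, in place of code of your own. Each camera call takes 0.05 s, during which the arm holds its last target. There are 200 camera calls.

### The job

Tidy the goldsmith's bench: lay both ball-ended steel doming punches in the round pan and the wooden-handled graver in the rectangular tray, each lying wholly inside its bin and below the rim. One of these tools lies under the bars of the pliers rack, so reach in at a slant and do not knock the rack. Set the tools down rather than dropping them, and leave everything else on the bench where it is.

Things in the scene. Friction and masses are not known exactly. Their poses are not given: they have to be found in the camera images.
- punch_a: Smaller doming punch, bare steel, lying on a flat side: 100 mm long, square shank 18 x 18 mm from x = -50 to +12 mm, then a thinner neck and an 18 mm ball at the +x end. Origin: middle of its length, at its underside; x runs from shank end to ball. 0.16 kg. Either it or the graver starts under the pliers rack.
- punch_b: Larger doming punch, bare steel, lying on a flat side: 100 mm long, square shank 22 x 22 mm from x = -50 to +12 mm, then a thinner neck and a 22 mm ball at the +x end. Origin: middle of its length, at its underside; x runs from shank end to ball. 0.24 kg. Lies in the open.
- graver: Graver, lying flat: dark wooden handle from x = -36 to +20 mm, 24 mm high, 24 mm wide (30 mm at the butt, x = -36 to -18), a brass collar and a narrow steel blade 8 mm wide, 12 mm up, reaching x = +87 mm; 123 mm overall. Origin: underside of the handle, 36 mm from the butt; x runs from butt to blade tip. 0.06 kg, balance near the origin.
- punch_a_tail (a point): Centre of the shank's end face of the smaller punch
- punch_a_ball (a point): Outermost point of the ball end of the smaller punch
- punch_b_tail (a point): Centre of the shank's end face of the larger punch
- punch_b_ball (a point): Outermost point of the ball end of the larger punch
- graver_butt (a point): Centre of the rear end of the graver's handle
- graver_tip (a point): Tip of the graver's blade
- pan: The round open pan for punches, plain aluminium, fixed: 180 mm across the rim, 164 mm inside at the floor, 40 mm high, wall 4 mm, floor 5 mm thick. Origin: centre of its underside on the bench, z up. Stands on the left, nearer to or farther from the robot than the tray.
- tray: The rectangular open tray for gravers, plain aluminium, fixed: 200 mm along its x, 110 mm along its y, 36 mm high, walls and floor 5 mm thick. Origin: centre of its underside on the bench. Its x runs roughly along the world's y.
- rack: Pliers rack, fixed: two steel bars 12 mm thick along its x, at y = -32 and +32 mm, centre height 140 mm, between end posts at x = -160 and +160 mm (feet 100 mm along y). Two pliers astride the bars at x = 105 to 145 mm, 48 to 200 mm high, |y| under 55. Origin: on the bench below the middle. One tool lies beneath, along y, at x -65 to -25, y 4 to 16 mm, its near end towards +y.
- loupe: Bystander: a black eye loupe, 32 mm across, 30 mm high, standing between the tools. Origin: centre of its underside.
- bench_block: Bystander: a steel bench block 45 x 45 x 18 mm. Origin: centre of its underside.
- reel: Bystander: a brass ring-shaped reel 44 mm across, 16 mm high. Origin: centre of its underside.
- jar: Bystander: a small amber jar 48 mm across, 60 mm high. Origin: centre of its underside.
- hammer: Bystander: a hammer, 180 mm long, lying at the back; origin at mid length. Origin: see above.
- ring_clamp: Bystander: a wooden ring clamp standing on end, 30 x 26 x 110 mm; origin at mid height. Origin: see above.
- mandrel: Bystander: a tapered steel ring mandrel standing on a 64 mm foot, 120 mm high. Origin: centre of its underside.
Not all that is in view belongs to the job. What is shaped like the graver but orange or red is not meant.

How it is judged (in metres and radians):
At the end, for the whole second after the job is handed in: Both ends of each punch are in the round pan (within 86 mm of its axis, under 40 mm above its underside); both ends of the graver are in the tray (within 100 and 55 mm of its middle, under 36 mm above its underside); all three at rest (0.02 m/s, 0.2 rad/s) (horizontal distance between each of punch_a_tail, punch_a_ball, punch_b_tail, punch_b_ball and pan below 0.086 m and z of each of punch_a_tail, punch_a_ball, punch_b_tail, punch_b_ball in the frame of pan below 0.04 m and x of graver_butt in the frame of tray between -0.1 and 0.1 m and y of graver_butt in the frame of tray between -0.055 and 0.055 m and z of each of graver_butt, graver_tip in the frame of tray below 0.036 m and x of graver_tip in the frame of tray between -0.1 and 0.1 m and y of graver_tip in the frame of tray between -0.055 and 0.055 m and linear speed of each of punch_a, punch_b, graver below 0.02 m/s and angular speed of each of punch_a, punch_b, graver below 0.2 rad/s); the robot touches nothing.
It fails at once if a bystander is moved by more than 30 mm (distance of any of loupe, bench_block, reel, jar, hammer, ring_clamp, mandrel from where it was at the start of the episode above 0.03 m).
It fails at once if the robot strikes the pliers rack with more than 15 N (contact force between any of the arm, the fingers and rack above 15 N).
It fails at once if a tool is dropped or thrown (moves faster than 1 m/s, a fall of 5 cm, while the fingers do not hold it) ((linear speed of punch_a above 1 m/s and contact force between the fingers and punch_a below 0.1 N) or (linear speed of punch_b above 1 m/s and contact force between the fingers and punch_b below 0.1 N) or (linear speed of graver above 1 m/s and contact force between the fingers and graver below 0.1 N)).
It also fails if it takes over 64 s, if anything falls off the work surface, if the arm or the gripper's body presses on something with over 40 N, if the wrist force passes 120 N, or if a joint passes its speed limit or range.

## Working session

There is one attempt and no reset: what is moved stays moved. The work goes in short steps, Python scripts to look and compute and a tool call to move; the robot and the scene stay as the last step left them, time stands still between calls to the robot, and variables do not carry over. Pictures are saved under pics/ and viewed, about 8 in all and at most 12, crops included, and the job is handed in when it is done.

Besides the shell and the picture viewer there is one more tool, called after "Emit:" by a JSON object that holds its "api" and its "payload". drive_tool: Moves the arm, as the interface text tells. Its arguments: {"type":"object","properties":{"motion":{"type":"array","items":{"type":"array","items":{"type":"array","items":{"type":"number"}}}}},"required":["motion"]}

```bash
mkdir -p pics
cat > h.py <<'E'
from station import *
import numpy as np, cv2
def snap(n,f):
    c=read_camera(n); cv2.imwrite(f,c["color"][:,:,::-1]); np.savez(f[:-4]+'.npz',**c); return c
def ray(c,u,v,z):
    d=np.linalg.inv(c["mtx"])@[u,v,1]; R=np.array(c["R"]);o=-R.T@c["t"]; d=R.T@d
    return o+d*(z-o[2])/d[2]
def proj(c,X):
    p=c["mtx"]@(np.array(c["R"])@X+c["t"]); return p[:2]/p[2]
E
python3 - <<'E'
from h import *
o=get_obs();print(o)
for n in("scene","top"):
    c=snap(n,f"pics/{n}0.png"); print(n,c["mtx"].tolist(),(-np.array(c["R"]).T@c["t"]).round(3),np.array(c["R"]).round(2).tolist())
    cv2.imwrite(f"pics/{n}0b.png",cv2.resize(c["color"][:,:,::-1],(800,600),interpolation=cv2.INTER_CUBIC))
E
```

```text
{'t': 0.0, 'joint_positions': array([59.59827976, 36.05693101,  2.20278734, 86.99505771, -1.54707488,
       57.08152162, -1.14576433]), 'joint_vel': array([ 0.04919683, -0.08257215, -0.02115459,  0.00210556,  0.02298172,
       -0.06466603, -0.11632108]), 'joint_torque': array([-1.60756076e-04, -5.49739122e+01,  1.14358239e+00, -1.86636168e+01,
       -5.21949667e-02,  2.36426073e-02,  1.77903835e-04]), 'tool_pos': array([ 0.29109974, -0.58045012,  0.20458188]), 'tcp_rot': array([-1.79896180e+02,  1.29214125e-03,  2.66316027e+01]), 'ft_force': array([-0.54701594, -0.64287152, -0.16633053]), 'wrist_torque': array([ 0.01408908,  0.03337372, -0.0517276 ]), 'width': 0.09405622680337546}
scene [[463.0136131163486, 0.0, 257.97105885033676], [0.0, 463.0136131163486, 191.074975629344], [0.0, 0.0, 1.0]] [1.208 0.035 0.865] [[-0.12, 0.99, -0.0], [0.76, 0.09, -0.65], [-0.64, -0.08, -0.76]]
top [[355.23300545210355, 0.0, 260.95993894436043], [0.0, 355.23300545210355, 195.32590742246737], [0.0, 0.0, 1.0]] [ 0.402 -0.046  1.045] [[0.03, -1.0, 0.01], [-0.99, -0.03, -0.14], [0.15, -0.01, -0.99]]
```

View pics/top0b.png

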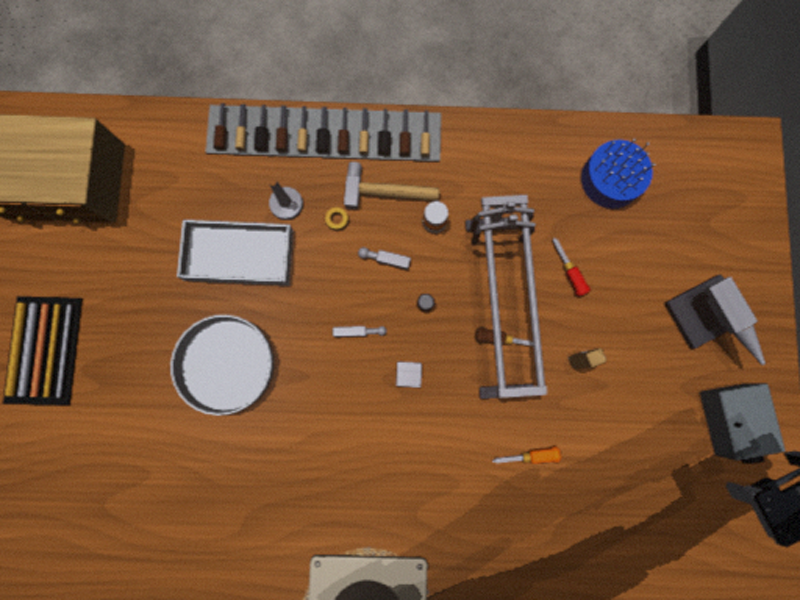

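View pics/scene0b.png

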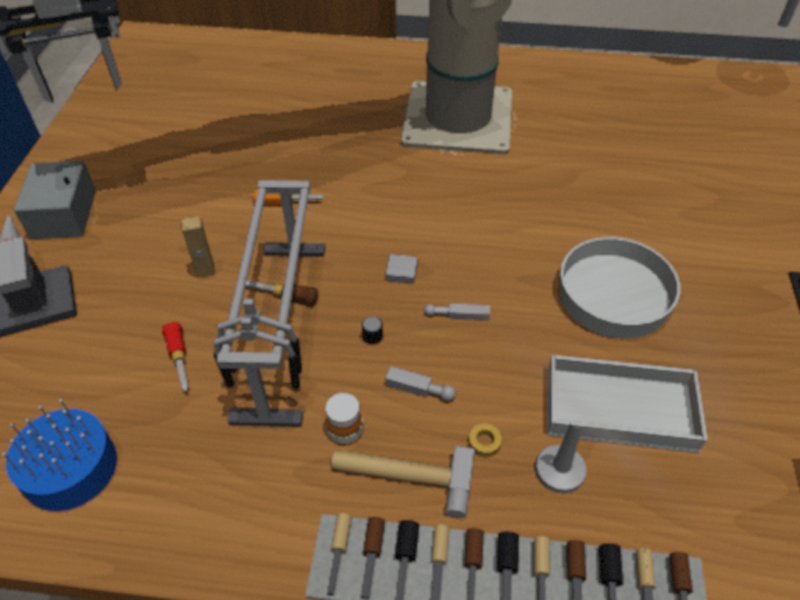

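```bash
python3 -c "
import station;print([n for n in dir(station) if n[0]!='_']);print(getattr(station,'grasp_offset',None))"
```

```text
['Unreachable', 'close_job', 'get_obs', 'grasp_offset', 'read_camera']
0.0188
```

Run:
```python
from h import *
T=dict(np.load("pics/top0.npz"));S=dict(np.load("pics/scene0.npz"))
def blobs(c,z,name):
    hsv=cv2.cvtColor(c["color"],cv2.COLOR_RGB2HSV)
    m=((hsv[...,1]<70)&(hsv[...,2]>70)).astype(np.uint8)
    n,l,st,ce=cv2.connectedComponentsWithStats(m)
    for i in range(1,n):
        if 60<st[i,4]<9000:
            cs,_=cv2.findContours((l==i).astype(np.uint8),cv2.RETR_EXTERNAL,cv2.CHAIN_APPROX_NONE)
            P=np.array([ray(c,p[0][0],p[0][1],z)[:2] for p in cs[0]],np.float32)
            r=cv2.minAreaRect(P*1000)
            print(name,ce[i].round(),st[i,4],[np.round(q).tolist() if not np.isscalar(q) else round(q,1) for q in r])
blobs(T,.01,"top");blobs(S,.01,"scene")
a=cv2.resize(T["color"][110:270,200:400],(800,640),interpolation=cv2.INTER_CUBIC)[:600]
b=cv2.resize(S["color"][110:280,130:330],(700,595),interpolation=cv2.INTER_CUBIC)
cv2.imwrite("pics/ca.png",a[...,::-1]);cv2.imwrite("pics/cb.png",b[...,::-1])
```

```text
top [210.  83.] 3064 [[894.0, 121.0], [104.0, 458.0], 0.1]
top [225. 118.] 244 [[789.0, 60.0], [27.0, 87.0], 87.9]
top [183. 130.] 270 [[746.0, 187.0], [62.0, 60.0], 46.8]
top [328. 187.] 1653 [[584.0, -256.0], [386.0, 107.0], 6.0]
top [279. 136.] 189 [[738.0, -104.0], [47.0, 42.0], 1.5]
top [151. 161.] 2413 [[648.0, 279.0], [209.0, 116.0], 89.4]
top [247. 165.] 216 [[646.0, -6.0], [100.0, 22.0], 77.6]
top [472. 201.] 746 [[545.0, -689.0], [172.0, 50.0], 28.7]
top [272. 193.] 71 [[564.0, -89.0], [27.0, 25.0], 46.4]
top [ 17. 224.] 286 [[450.0, 646.0], [170.0, 14.0], 0.0]
top [ 40. 224.] 183 [[449.0, 578.0], [170.0, 9.0], 0.0]
top [143. 233.] 3014 [[434.0, 286.0], [185.0, 185.0], 48.6]
top [228. 212.] 187 [[501.0, 35.0], [18.0, 96.0], 1.8]
top [261. 239.] 250 [[426.0, -61.0], [46.0, 44.0], 1.6]
top [480. 265.] 1113 [[360.0, -695.0], [123.0, 94.0], 11.4]
top [325. 293.] 62 [[278.0, -244.0], [9.0, 55.0], 7.8]
top [233. 367.] 1585 [[69.0, 0.0], [70.0, 208.0], 1.5]
scene [29.  3.] 350 [[-302.0, -1014.0], [73.0, 203.0], 6.8]
scene [264.   5.] 232 [[-406.0, -139.0], [73.0, 78.0], 6.8]
scene
[... 900 characters left out ...]
e [268. 244.] 396 [[638.0, -10.0], [102.0, 30.0], 79.5]
scene [219. 262.] 389 [[694.0, -113.0], [53.0, 45.0], 9.2]
scene [184. 266.] 95 [[714.0, -186.0], [18.0, 39.0], 1.8]
scene [221. 280.] 90 [[735.0, -100.0], [21.0, 45.0], 16.6]
scene [294. 307.] 566 [[779.0, 56.0], [27.0, 96.0], 86.9]
scene [264. 363.] 5152 [[896.0, 21.0], [264.0, 101.0], 90.0]
scene [355. 368.] 527 [[881.0, 173.0], [69.0, 37.0], 4.8]
scene [377. 370.] 439 [[879.0, 211.0], [62.0, 39.0], 6.8]
scene [401. 370.] 386 [[876.0, 255.0], [60.0, 34.0], 1.0]
scene [422. 371.] 360 [[874.0, 294.0], [54.0, 36.0], 3.4]
scene [445. 371.] 263 [[872.0, 335.0], [26.0, 53.0], 81.8]
scene [ 14. 381.] 173 [[982.0, -432.0], [11.0, 59.0], 6.8]
```

View pics/ca.png

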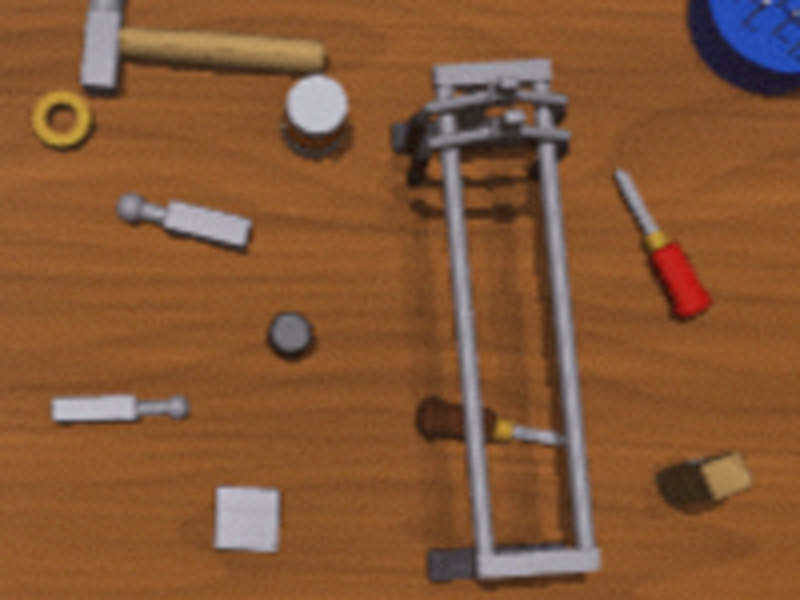

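View pics/cb.png

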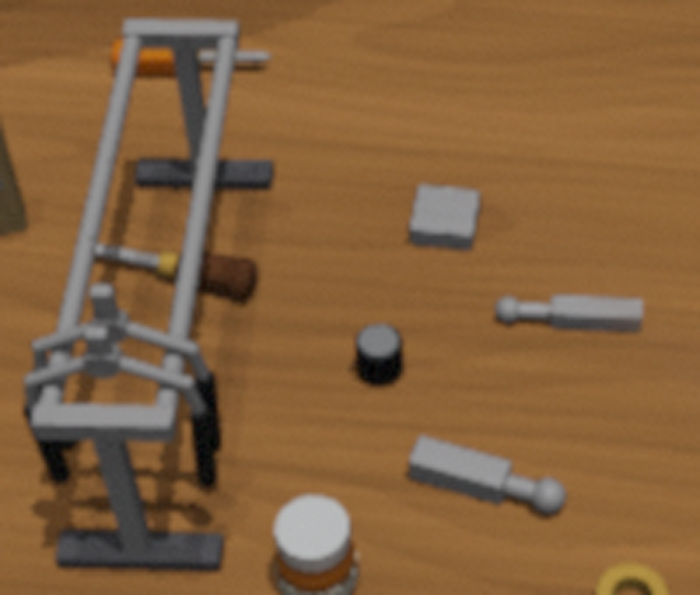

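```bash
cat >> h.py <<'E'
def tri(a,pa,b,pb):
    A=[];B=[]
    for c,p in((a,pa),(b,pb)):
        d=np.array(c["R"]).T@np.linalg.inv(c["mtx"])@[*p,1];d/=np.linalg.norm(d)
        o=-np.array(c["R"]).T@c["t"];M=np.eye(3)-np.outer(d,d);A.append(M);B.append(M@o)
    return np.linalg.lstsq(np.vstack(A),np.hstack(B),rcond=None)[0]
E
python3 - <<'E'
from h import *
T=dict(np.load("pics/top0.npz"));S=dict(np.load("pics/scene0.npz"))
t=lambda u,v:(u/4+200-.4,v/4+110-.4); s=lambda u,v:(u/3.5+130-.4,v/3.5+110-.4)
mm=lambda x:(np.array(x)*1000).round().tolist()
for n,a,b,z in [("grav butt",(418,417),(255,278),.012),("collar",(505,431),(167,263),.010),("tip",(566,441),(97,250),.008),
 ("pa tail",(53,410),(640,314),.009),("pa ball",(188,407),(498,309),.009),("pb tail",(249,234),(413,459),.011),("pb ball",(119,207),(564,496),.011),
 ("loupe top",(291,334),(379,341),.03),("bar L near",(486,553),(227,33),.14),("bar R near",(583,547),(134,35),.14),("bar L far",(447,80),(165,405),.14)]:
    print(n,"top",mm(ray(T,*t(*a),z)[:2]),"scene",mm(ray(S,*s(*b),z)[:2]),"tri",mm(tri(T,t(*a),S,s(*b))))
k=.64
for n,c in(("top",T),("scene",S)):
  hsv=cv2.cvtColor(c["color"],cv2.COLOR_RGB2HSV);m=((hsv[...,1]<90)&(hsv[...,2]>50)).astype(np.uint8)
  l=cv2.connectedComponents(m)[1]
  for nm,p,z in(("pan",(143,233) if n=="top" else (396,182),.04),("tray",(151,161) if n=="top" else (400,255),.036)):
    cs=cv2.findContours((l==l[p[1],p[0]]).astype(np.uint8),cv2.RETR_EXTERNAL,cv2.CHAIN_APPROX_NONE)[0]
    P=np.array([ray(c,*q[0],z)[:2]*1000 for q in cs[0]],np.float32)
    print(n,nm,cv2.minAreaRect(P))
E
```

```text
grav butt top [503.0, -183.0] scene [498.0, -186.0] tri [502.0, -184.0, 17.0]
collar top [495.0, -247.0] scene [491.0, -251.0] tri [495.0, -248.0, 15.0]
tip top [489.0, -292.0] scene [483.0, -303.0] tri [489.0, -295.0, 15.0]
pa tail top [500.0, 83.0] scene [497.0, 80.0] tri [499.0, 81.0, 13.0]
pa ball top [505.0, -15.0] scene [504.0, -17.0] tri [505.0, -16.0, 11.0]
pb tail top [635.0, -56.0] scene [634.0, -58.0] tri [635.0, -57.0, 12.0]
pb ball top [653.0, 42.0] scene [650.0, 39.0] tri [652.0, 40.0, 14.0]
loupe top top [558.0, -88.0] scene [557.0, -90.0] tri [558.0, -89.0, 31.0]
bar L near top [406.0, -210.0] scene [393.0, -215.0] tri [406.0, -209.0, 152.0]
bar R near top [411.0, -272.0] scene [402.0, -277.0] tri [411.0, -271.0, 148.0]
bar L far top [715.0, -182.0] scene [702.0, -184.0] tri [710.0, -181.0, 153.0]
top pan ((432.8725280761719, 276.1480407714844), (179.43104553222656, 181.4597930908203), 3.7741944789886475)
top tray ((640.3666381835938, 268.6304931640625), (208.39451599121094, 117.13793182373047), 89.35618591308594)
scene pan ((443.4342956542969, 268.2852783203125), (179.94720458984375, 207.80677795410156), 58.126224517822266)
scene tray ((690.9943237304688, 259.49432373046875), (219.15399169921875, 209.26882934570312), 89.31597137451172)
```

Emit:
{"api": "drive_tool", "payload": {"motion": [[[1.5,4,4,0,0,0.08,0],[3,8,6,0,0,0.16,0],[4.5,12,6,0,0,0.24,0],[6,16,6,0,0,0.32,0],[7,20,6,0,0,0.4,0]]]}}

```text
t: 0.6
tool_pos: [0.3623, -0.3789, 0.2655]
tcp_rot: [180.0, -0.0, 49.8]
ft_force: [-0.1, 0.1, -0.2]
width: 0.0944
```

Emit:
{"api": "drive_tool", "payload": {"motion": [[[1.5,4.5,0,0,0,0.09,0],[3,9,0,0,0,0.18,0],[4.5,13.5,0,0,0,0.27,0],[6,18,0,0,0,0.36,0],[7,21.5,0,0,0,0.4,0]]]}}

```text
t: 1.1
tool_pos: [0.4319, -0.163, 0.2655]
tcp_rot: [-180.0, -0.0, 72.8]
ft_force: [0.6, 0.4, 0.1]
width: 0.0942
```

Emit:
{"api": "drive_tool", "payload": {"motion": [[[1.5,4.5,0,0,0,0.09,0.3],[3,9,-2,0,0,0.18,0.4],[4.5,13.5,-5,0,0,0.27,0.4],[6,18,-8,0,0,0.34,0.4],[7,21.2,-12,0,0,0.358,0.4]]]}}

```text
t: 1.6
tool_pos: [0.4997, 0.0385, 0.1564]
tcp_rot: [179.8, -0.1, 93.1]
ft_force: [1.0, -0.6, -0.1]
width: 0.0583
```

Run:
```python
from h import *
o=get_obs();print({k:o[k].round(3) if hasattr(o[k],'round') else o[k] for k in o})
```

```text
{'t': 1.6, 'joint_positions': array([  6.389,  28.848, -20.023, 113.209,  14.778,  40.181, -19.53 ]), 'joint_vel': array([-47.065,  40.103,  11.584,   6.218,  23.92 , -42.667, -47.988]), 'joint_torque': array([  2.579, -47.581,  -4.39 , -12.917,  -0.644,   1.067,   1.057]), 'tool_pos': array([0.5  , 0.038, 0.156]), 'tcp_rot': array([ 1.79817e+02, -6.40000e-02,  9.31470e+01]), 'ft_force': array([ 1.043, -0.579, -0.104]), 'wrist_torque': array([-0.036, -0.102, -0.019]), 'width': 0.058301424976144246}
```

Emit:
{"api": "drive_tool", "payload": {"motion": [[[0,0,-3,0,0,0,0.45],[0,0,-6,0,0,0,0.45],[0,0,-9,0,0,0,0.45],[0,0,-12,0,0,0,0.45],[0,0,-13.8,0,0,0,0.45]]]}}

```text
t: 2.1
tool_pos: [0.4968, 0.0357, 0.0164]
tcp_rot: [-179.8, 0.0, 93.0]
ft_force: [-0.3, -0.3, 0.8]
width: 0.0518
```

Emit:
{"api": "drive_tool", "payload": {"motion": [[[0,0,0,0,0,0,0.45],[0,0,0,0,0,0,1],[0,0,0,0,0,0,1],[0,0,0,0,0,0,1],[0,0,0,0,0,0,1]]]}}

```text
t: 2.6
tool_pos: [0.4988, 0.0357, 0.0195]
tcp_rot: [179.9, -0.0, 93.0]
ft_force: [-0.0, -0.3, -0.1]
width: 0.0231
```

Emit:
{"api": "drive_tool", "payload": {"motion": [[[0,0,0,0,0,0,1],[0,0,2,0,0,0,1],[0,0,5,0,0,0,1],[0,0,8,0,0,0,1],[0,0,10,0,0,0,1]]]}}

```text
t: 3.1
tool_pos: [0.4988, 0.0359, 0.1206]
tcp_rot: [179.9, -0.0, 93.0]
ft_force: [0.7, 1.3, 0.1]
width: 0.0007
```

Run:
```python
from h import *
c=snap("scene","pics/s1.png"); d=snap("top","pics/t1.png")
a=cv2.resize(c["color"][120:320,180:440],(780,600)); cv2.imwrite("pics/s1c.png",a[...,::-1])
o=get_obs();print(o["tool_pos"],o["tcp_rot"],o["width"])
```

```text
[0.50017303 0.03603512 0.12125436] [ 1.79672978e+02 -1.44895864e-02  9.29572124e+01] 0.0006482840214943718
```

View pics/s1c.png

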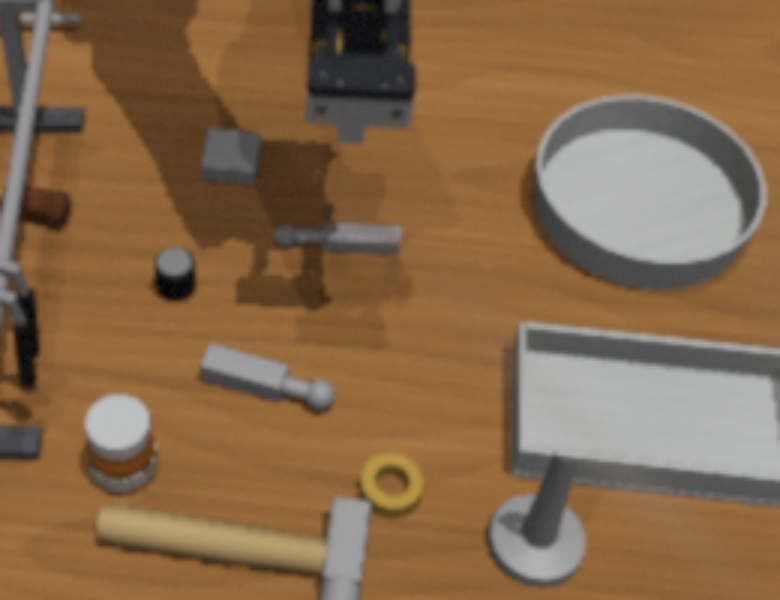

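Emit:
{"api": "drive_tool", "payload": {"motion": [[[0.2,1,0,0,0,0,0.45],[0.2,1,0,0,0,0,0.45],[0.2,1,-2,0,0,0,0.45],[0.2,1,-4,0,0,0,0.45],[0.2,1,-4,0,0,0,0.45]]]}}

```text
t: 3.7
tool_pos: [0.4975, 0.0458, 0.0757]
tcp_rot: [-179.6, 0.0, 93.0]
ft_force: [-1.0, 0.1, 0.6]
width: 0.0373
```

Emit:
{"api": "drive_tool", "payload": {"motion": [[[0,0,-3,0,0,0,0.45],[0,0,-5,0,0,0,0.45],[0,0,-7,0,0,0,0.45],[0,0,-7.4,0,0,0,0.45],[0,0,-7.4,0,0,0,0.45]]]}}

```text
t: 4.2
tool_pos: [0.4997, 0.0461, 0.0043]
tcp_rot: [-179.9, 0.0, 93.0]
ft_force: [-0.0, -0.4, 0.6]
width: 0.0518
```

Depth good. Close fully, then lift.

Emit:
{"api": "drive_tool", "payload": {"motion": [[[0,0,0,0,0,0,1],[0,0,0,0,0,0,1],[0,0,0,0,0,0,1],[0,0,0,0,0,0,1],[0,0,0,0,0,0,1]]]}}

```text
t: 4.7
tool_pos: [0.5007, 0.0458, 0.005]
tcp_rot: [179.9, -0.0, 93.0]
ft_force: [0.7, -0.5, 3.3]
width: 0.0177
```

Emit:
{"api": "drive_tool", "payload": {"motion": [[[0,0,0,0,0,0,1],[0,0,0,0,0,0,1],[0,0,1,0,0,0,1],[0,0,2,0,0,0,1],[0,0,3,0,0,0,1]]]}}

```text
t: 5.2
tool_pos: [0.4999, 0.0458, 0.0354]
tcp_rot: [-180.0, -0.0, 93.0]
ft_force: [0.5, -0.1, -1.0]
width: 0.0177
```

Emit:
{"api": "drive_tool", "payload": {"motion": [[[0,0,3,0,0,0,1],[-0.5,1.5,6,0,0,0,1],[-2,5,7,0,0,0,1],[-3.5,9,7,0,0,0,1],[-5,13,7,0,0,0,1]]]}}

```text
t: 5.7
tool_pos: [0.45, 0.1768, 0.106]
tcp_rot: [179.9, -0.0, 92.9]
ft_force: [1.2, 0.4, -1.0]
width: 0.0178
```

Emit:
{"api": "drive_tool", "payload": {"motion": [[[-1.5,3.5,0,0,0,0,1],[-3,7,0,0,0,-0.03,1],[-4.8,10.5,0,0,0,-0.05,1],[-4.8,11.3,0,0,0,-0.05,1],[-4.8,11.3,0,0,0,-0.05,1]]]}}

```text
t: 6.2
tool_pos: [0.4017, 0.2907, 0.1052]
tcp_rot: [180.0, -0.1, 90.3]
ft_force: [-0.3, -0.8, -1.4]
width: 0.018
```

Emit:
{"api": "drive_tool", "payload": {"motion": [[[0,0,-2.5,0,0,0,1],[0,0,-5,0,0,0,1],[0,0,-7,0,0,0,1],[0,0,-8,0,0,0,1],[0,0,-8.5,0,0,0,1]]]}}

```text
t: 6.7
tool_pos: [0.4026, 0.2872, 0.019]
tcp_rot: [-180.0, 0.1, 90.0]
ft_force: [-1.3, 0.7, -0.8]
width: 0.018
```

Emit:
{"api": "drive_tool", "payload": {"motion": [[[0,0,-0.4,0,0,0,1],[0,0,-0.7,0,0,0,1],[0,0,-0.9,0,0,0,1],[0,0,-1.0,0,0,0,1],[0,0,-1.0,0,0,0,1]]]}}

```text
t: 7.2
tool_pos: [0.4024, 0.289, 0.0101]
tcp_rot: [180.0, -0.0, 90.1]
ft_force: [-0.4, -0.4, 0.7]
width: 0.0176
```

Emit:
{"api": "drive_tool", "payload": {"motion": [[[0,0,0,0,0,0,0.5],[0,0,0,0,0,0,0.5],[0,0,0,0,0,0,0.5],[0,0,0,0,0,0,0.5],[0,0,2,0,0,0,0.5]]]}}

```text
t: 7.7
tool_pos: [0.4008, 0.2879, 0.0282]
tcp_rot: [-179.8, 0.1, 90.1]
ft_force: [-0.6, -0.3, 0.6]
width: 0.0471
```

Emit:
{"api": "drive_tool", "payload": {"motion": [[[0,0,3,0,0,0,0.5],[0,0,7,0,0,0,0.5],[2,-2.5,9,0,0,0,0.4],[5,-6,9,0,0,-0.05,0.4],[8,-10,9,0,0,-0.1,0.4]]]}}

```text
t: 8.2
tool_pos: [0.4835, 0.1892, 0.1209]
tcp_rot: [179.9, -0.1, 84.4]
ft_force: [0.8, -0.3, 0.3]
width: 0.0563
```

Emit:
{"api": "drive_tool", "payload": {"motion": [[[3,-4,0,0,0,-0.05,0.4],[6,-8,0,0,0,-0.075,0.4],[9,-12,0,0,0,-0.075,0.4],[12,-16,0,0,0,-0.075,0.4],[15,-20,0,0,0,-0.075,0.4]]]}}

```text
t: 8.7
tool_pos: [0.633, -0.0131, 0.1196]
tcp_rot: [-180.0, -0.0, 80.1]
ft_force: [0.9, -0.4, -0.1]
width: 0.0565
```

Emit:
{"api": "drive_tool", "payload": {"motion": [[[0.9,-0.8,0,0,0,0,0.4],[0.9,-0.8,-2,0,0,0,0.4],[0.9,-0.8,-5,0,0,0,0.4],[0.9,-0.8,-6,0,0,0,0.4],[0.9,-0.8,-6,0,0,0,0.4]]]}}

```text
t: 9.2
tool_pos: [0.6394, -0.0186, 0.058]
tcp_rot: [-179.8, 0.0, 80.1]
ft_force: [0.3, 0.1, 1.3]
width: 0.0566
```

Run:
```python
from h import *
c=snap("scene","pics/s2.png"); 
a=cv2.resize(c["color"][120:320,200:460],(780,600)); cv2.imwrite("pics/s2c.png",a[...,::-1])
```

```text
(no output)
```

View pics/s2c.png

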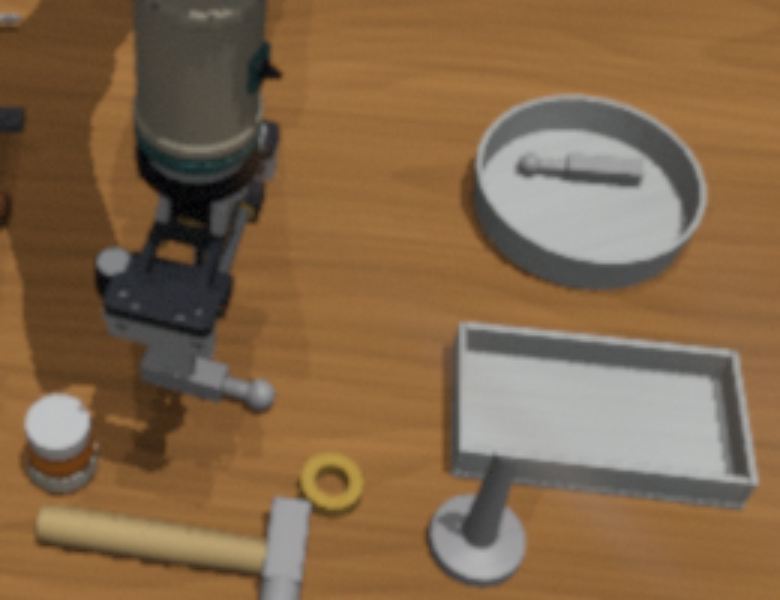

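Emit:
{"api": "drive_tool", "payload": {"motion": [[[0.1,0,-2,0,0,0,0.4],[0.1,0,-4,0,0,0,0.4],[0.1,0,-5.2,0,0,0,0.4],[0.1,0,-5.2,0,0,0,0.4],[0.1,0,-5.2,0,0,0,0.4]]]}}

```text
t: 9.75
tool_pos: [0.6428, -0.0189, 0.0085]
tcp_rot: [179.9, -0.0, 80.1]
ft_force: [1.2, 0.2, 0.9]
width: 0.0567
```

Emit:
{"api": "drive_tool", "payload": {"motion": [[[0,0,0,0,0,0,1],[0,0,0,0,0,0,1],[0,0,0,0,0,0,1],[0,0,0,0,0,0,1],[0,0,0,0,0,0,1]]]}}

```text
t: 10.25
tool_pos: [0.6421, -0.0192, 0.0078]
tcp_rot: [-180.0, 0.0, 80.1]
ft_force: [-0.4, -0.6, 1.9]
width: 0.0218
```

Emit:
{"api": "drive_tool", "payload": {"motion": [[[0,0,0,0,0,0,1],[0,0,0,0,0,0,1],[0,0,1,0,0,0,1],[0,0,2,0,0,0,1],[0,0,3,0,0,0,1]]]}}

```text
t: 10.75
tool_pos: [0.6423, -0.0191, 0.0385]
tcp_rot: [180.0, -0.0, 80.1]
ft_force: [-0.1, -0.0, -0.9]
width: 0.0221
```

Emit:
{"api": "drive_tool", "payload": {"motion": [[[0,0,3,0,0,0,1],[-1,1.5,6,0,0,0.03,1],[-3,4.5,7.5,0,0,0.07,1],[-5,8,7.5,0,0,0.12,1],[-7.5,12,7.5,0,0,0.175,1]]]}}

```text
t: 11.25
tool_pos: [0.5679, 0.1009, 0.1144]
tcp_rot: [179.8, -0.0, 90.1]
ft_force: [0.4, 1.4, -1.2]
width: 0.0217
```

Emit:
{"api": "drive_tool", "payload": {"motion": [[[-2.5,4,0,0,0,0,1],[-5,8,0,0,0,0,1],[-7.5,12,0,0,0,0,1],[-10.2,16.2,0,0,0,0,1],[-10.2,16.2,0,0,0,0,1]]]}}

```text
t: 11.75
tool_pos: [0.4602, 0.2718, 0.114]
tcp_rot: [-180.0, -0.4, 90.9]
ft_force: [-0.4, -0.3, -2.2]
width: 0.0219
```

Emit:
{"api": "drive_tool", "payload": {"motion": [[[0,0,-2.5,0,0,0,1],[0,0,-5,0,0,0,1],[0,0,-7,0,0,0,1],[0,0,-8,0,0,0,1],[0,0,-8.5,0,0,0,1]]]}}

```text
t: 12.25
tool_pos: [0.4652, 0.2627, 0.0273]
tcp_rot: [-180.0, 0.0, 90.1]
ft_force: [0.5, 1.0, -1.5]
width: 0.0215
```

Emit:
{"api": "drive_tool", "payload": {"motion": [[[0,0,-0.5,0,0,0,1],[0,0,-1,0,0,0,1],[0,0,-1.3,0,0,0,1],[0,0,-1.5,0,0,0,1],[0,0,-1.5,0,0,0,1]]]}}

```text
t: 12.75
tool_pos: [0.4654, 0.263, 0.0129]
tcp_rot: [180.0, -0.0, 90.1]
ft_force: [0.1, 0.5, -1.9]
width: 0.0217
```

Emit:
{"api": "drive_tool", "payload": {"motion": [[[0,0,-0.1,0,0,0,1],[0,0,-0.1,0,0,0,0.55],[0,0,-0.1,0,0,0,0.55],[0,0,-0.1,0,0,0,0.55],[0,0,-0.1,0,0,0,0.55]]]}}

```text
t: 13.25
tool_pos: [0.4652, 0.2628, 0.0116]
tcp_rot: [180.0, -0.0, 90.1]
ft_force: [-0.1, -0.2, -0.1]
width: 0.0422
```

Emit:
{"api": "drive_tool", "payload": {"motion": [[[0,0,2,0,0,0,0.55],[0,0,5,0,0,0,0.5],[0,0,9,0,0,0,0.36],[0.5,-4,13,0,0,-0.05,0.36],[1,-8,16,0,0,-0.117,0.36]]]}}

```text
t: 13.75
tool_pos: [0.4746, 0.1892, 0.1691]
tcp_rot: [179.9, -0.1, 83.5]
ft_force: [1.4, 0.3, 0.4]
width: 0.0601
```

Emit:
{"api": "drive_tool", "payload": {"motion": [[[0.6,-4.5,0,-0.13,0.015,0,0.36],[1.2,-9,0,-0.26,0.03,0,0.36],[2,-13.5,0,-0.39,0.046,0,0.36],[2.7,-18,0,-0.52,0.061,0,0.36],[3.4,-22,0,-0.658,0.077,0,0.36]]]}}

```text
t: 14.25
tool_pos: [0.5093, -0.0337, 0.1685]
tcp_rot: [179.9, 38.2, 83.3]
ft_force: [0.2, 0.4, -0.3]
width: 0.0602
```

Emit:
{"api": "drive_tool", "payload": {"motion": [[[0,0,0,0,0,0,0.36],[0,0,0,0,0,0,0.36],[0,0,0,0,0,0,0.36]]]}}

```text
t: 14.55
tool_pos: [0.5086, -0.0307, 0.1675]
tcp_rot: [-180.0, 37.8, 83.4]
ft_force: [-0.1, 0.0, -0.2]
width: 0.06
```

Run:
```python
from h import *
from scipy.spatial.transform import Rotation as Ro
o=get_obs();R=Ro.from_euler('xyz',o["tcp_rot"],degrees=True).as_matrix()
print(o["tool_pos"],o["tcp_rot"],o["joint_positions"].round(),R.round(3).tolist())
c=snap("scene","pics/s3.png")
a=cv2.resize(c["color"][100:300,100:440],(800,470)); cv2.imwrite("pics/s3c.png",a[...,::-1])
```

```text
[ 0.50855827 -0.03065943  0.16752979] [-179.97157678   37.80542216   83.44012509] [-24.  38.   1. 106.  36.  62. -54.] [[0.09, 0.993, -0.071], [0.785, -0.115, -0.609], [-0.613, -0.0, -0.79]]
```

View pics/s3c.png

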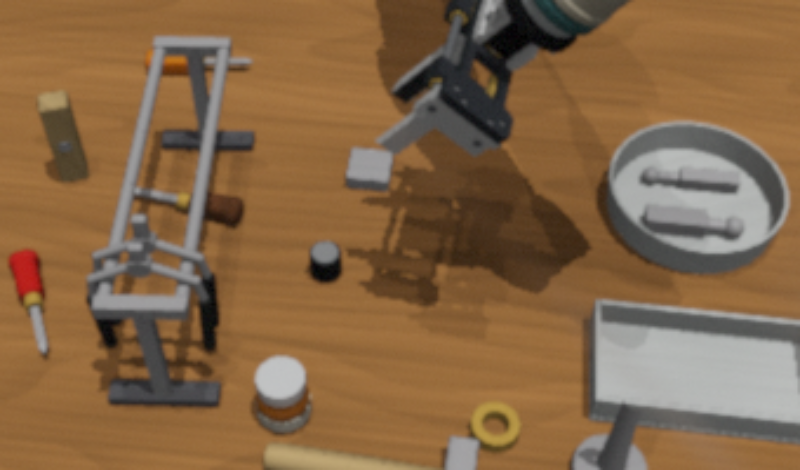

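Emit:
{"api": "drive_tool", "payload": {"motion": [[[-0.1,-3.5,-2,0,0,0,0.36],[-0.1,-7,-4,0,0,0,0.36],[-0.2,-10.5,-6,0,0,0,0.36],[-0.2,-11.4,-6.4,0,0,0,0.36],[-0.2,-11.4,-6.4,0,0,0,0.36]]]}}

```text
t: 15.1
tool_pos: [0.5059, -0.1468, 0.1036]
tcp_rot: [-179.9, 37.9, 83.3]
ft_force: [-0.4, 0.0, 1.1]
width: 0.0603
```

Emit:
{"api": "drive_tool", "payload": {"motion": [[[-0.1,-1.2,-1.6,0,0,0,0.36],[-0.3,-2.4,-3.2,0,0,0,0.36],[-0.4,-3.7,-4.8,0,0,0,0.36],[-0.5,-4.9,-6.3,0,0,0,0.36],[-0.6,-5.5,-7.1,0,0,0,0.36]]]}}

```text
t: 15.6
tool_pos: [0.5017, -0.1992, 0.032]
tcp_rot: [180.0, 37.8, 83.5]
ft_force: [-0.5, 0.3, 0.7]
width: 0.06
```

Emit:
{"api": "drive_tool", "payload": {"motion": [[[0,0,0,0,0,0,0.36],[0,0,0,0,0,0,0.36]]]}}

```text
t: 15.8
tool_pos: [0.5015, -0.1992, 0.0327]
tcp_rot: [180.0, 37.9, 83.5]
ft_force: [0.2, -0.5, -0.1]
width: 0.0601
```

Run:
```python
from h import *
c=snap("scene","pics/s4.png"); d=snap("top","pics/t4.png")
a=cv2.resize(c["color"][110:240,120:280],(480,390),interpolation=cv2.INTER_CUBIC); b=cv2.resize(d["color"][140:270,240:345],(315,390),interpolation=cv2.INTER_CUBIC)
cv2.imwrite("pics/s4c.png",np.hstack([a,b])[...,::-1])
print(get_obs()["tool_pos"])
```

```text
[ 0.50151476 -0.19942483  0.03286697]
```

View pics/s4c.png

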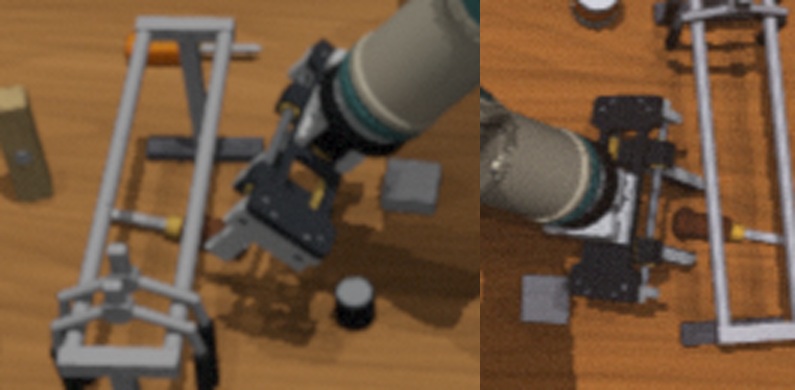

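Emit:
{"api": "drive_tool", "payload": {"motion": [[[-0.1,-0.6,-0.8,0,0,0,0.36],[-0.2,-1.2,-1.6,0,0,0,0.36],[-0.4,-1.8,-2.4,0,0,0,0.36],[-0.4,-1.8,-2.4,0,0,0,0.36],[-0.4,-1.8,-2.4,0,0,0,0.36]]]}}

```text
t: 16.4
tool_pos: [0.496, -0.219, 0.008]
tcp_rot: [-179.9, 38.0, 83.5]
ft_force: [-0.1, -0.2, -0.1]
width: 0.0604
```

Emit:
{"api": "drive_tool", "payload": {"motion": [[[0,0,0,0,0,0,1],[0,0,0,0,0,0,1],[0,0,0,0,0,0,1],[0,0,0,0,0,0,1],[0,0,0,0,0,0,1]]]}}

```text
t: 16.9
tool_pos: [0.4968, -0.2185, 0.0085]
tcp_rot: [-180.0, 37.9, 83.4]
ft_force: [0.0, 0.0, 1.7]
width: 0.0283
```

Emit:
{"api": "drive_tool", "payload": {"motion": [[[0,0,0,0,0,0,1],[0,0,0,0,0,0,1]]]}}

```text
t: 17.1
tool_pos: [0.4968, -0.2185, 0.0085]
tcp_rot: [-180.0, 37.9, 83.4]
ft_force: [0.8, 1.3, 2.2]
width: 0.0281
```

Emit:
{"api": "drive_tool", "payload": {"motion": [[[0,0,0.2,0,0,0,1],[0,0.2,0.5,0,0,0,1],[0.1,0.5,1,0,0,0,1],[0.1,1,1.5,0,0,0,1],[0.2,1.5,2,0,0,0,1]]]}}

```text
t: 17.6
tool_pos: [0.4985, -0.2032, 0.0288]
tcp_rot: [-179.9, 37.9, 83.4]
ft_force: [0.1, 0.7, -0.2]
width: 0.0279
```

Run:
```python
from h import *
c=snap("scene","pics/s5.png"); d=snap("top","pics/t5.png")
a=cv2.resize(c["color"][150:230,140:240],(440,352),interpolation=cv2.INTER_CUBIC); b=cv2.resize(d["color"][180:250,270:350],(360,315),interpolation=cv2.INTER_CUBIC)
b=cv2.copyMakeBorder(b,0,37,0,0,cv2.BORDER_CONSTANT)
cv2.imwrite("pics/s5c.png",np.hstack([a,b])[...,::-1])
o=get_obs();print(o["tool_pos"],o["width"],o["ft_force"])
```

```text
[ 0.49947495 -0.20239984  0.02887009] 0.027753716855564797 [ 0.33502849 -0.30848379 -0.76144084]
```

View pics/s5c.png

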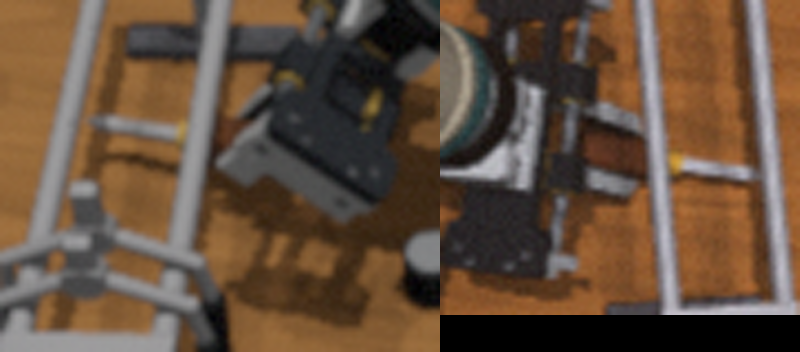

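Run:
```python
from h import *
T=dict(np.load("pics/top0.npz"));S=dict(np.load("pics/scene0.npz"))
a=tri(T,(339.6,218.5),S,(161.6,177.1));b=tri(T,(322.3,215.8),S,(181.2,179.4));print(a,b,a-b)
o=get_obs();print(o["width"])
```

```text
[ 0.49093299 -0.28414137  0.03358125] [ 0.4966405  -0.23376372  0.03834892] [-0.00570751 -0.05037765 -0.00476767]
0.027753716855564797
```

Emit:
{"api": "drive_tool", "payload": {"motion": [[[0.1,2,0.2,0,0,0,1],[0.3,5,0.5,0,0,0,1],[0.5,8.5,1,0,0,0,1],[0.8,12,3,0,0,0,1],[1,15,6,0,0,0,1]]]}}

```text
t: 18.2
tool_pos: [0.5074, -0.0497, 0.0875]
tcp_rot: [-179.7, 37.9, 83.8]
ft_force: [1.3, 0.3, -1.3]
width: 0.0282
```

Emit:
{"api": "drive_tool", "payload": {"motion": [[[1.2,3,2.5,0,0,0.02,1],[2.5,6.5,5,0,0,0.05,1],[4,10,5,0,0,0.09,1],[5.4,13.5,5,0,0,0.115,1],[6.8,17,5,0,0,0.115,1]]]}}

```text
t: 18.7
tool_pos: [0.5755, 0.1198, 0.1385]
tcp_rot: [-179.8, 37.9, 90.2]
ft_force: [1.3, 0.2, -0.4]
width: 0.0279
```

Emit:
{"api": "drive_tool", "payload": {"motion": [[[1.3,3.5,0,0,0,0,1],[2.6,7,0,0,0,0,1],[4,10.5,0,0,0,0,1],[5.4,14,0,0,0,0,1],[6.6,17.3,0,0,0,0,1]]]}}

```text
t: 19.2
tool_pos: [0.6413, 0.2926, 0.1378]
tcp_rot: [-179.8, 37.9, 90.2]
ft_force: [0.5, 0.3, -0.2]
width: 0.0278
```

Emit:
{"api": "drive_tool", "payload": {"motion": [[[0,0,0,0,0,0,1],[0,0,0,0,0,0,1]]]}}

```text
t: 19.4
tool_pos: [0.6409, 0.2909, 0.1371]
tcp_rot: [-179.7, 38.0, 90.2]
ft_force: [0.4, -0.1, -0.6]
width: 0.028
```

Run:
```python
from h import *
c=snap("scene","pics/s6.png"); d=snap("top","pics/t6.png")
a=cv2.resize(c["color"][140:310,310:480],(400,400),interpolation=cv2.INTER_CUBIC); b=cv2.resize(d["color"][120:250,90:220],(400,400),interpolation=cv2.INTER_CUBIC)
cv2.imwrite("pics/s6c.png",np.hstack([a,b])[...,::-1])
o=get_obs();print(o["tool_pos"],o["tcp_rot"],o["width"],o["ft_force"])
```

```text
[0.64172859 0.28843877 0.13834548] [-179.84403413   38.04353311   90.05384867] 0.02784345547968289 [ 0.00358986 -0.78442651 -0.60714987]
```

View pics/s6c.png

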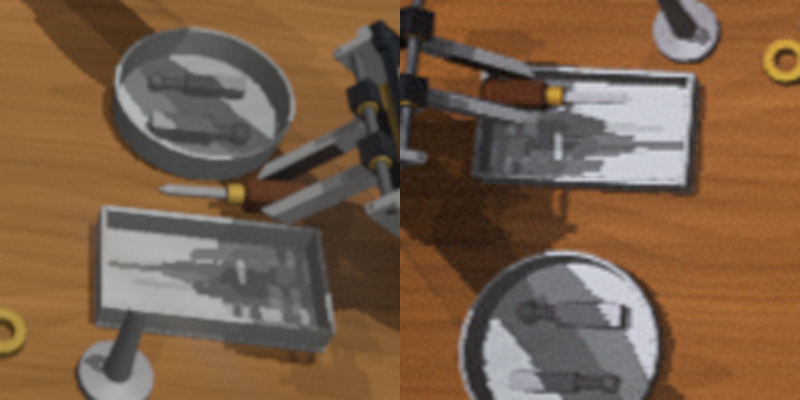

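Emit:
{"api": "drive_tool", "payload": {"motion": [[[0,0,-3,0,0,0,1],[0,0,-6,0,0,0,1],[0,0,-9,0,0,0,1],[0,0,-10.8,0,0,0,1],[0,0,-11.2,0,0,0,1]]]}}

```text
t: 20.0
tool_pos: [0.6412, 0.2875, 0.0245]
tcp_rot: [-179.7, 38.1, 90.1]
ft_force: [0.5, 0.3, 0.3]
width: 0.0281
```

Emit:
{"api": "drive_tool", "payload": {"motion": [[[0,0,-0.3,0,0,0,1],[0,0,-0.6,0,0,0,1],[0,0,-0.9,0,0,0,1],[0,0,-1.0,0,0,0,1],[0,0,-1.0,0,0,0,1]]]}}

```text
t: 20.5
tool_pos: [0.6426, 0.2895, 0.0167]
tcp_rot: [-180.0, 37.9, 90.0]
ft_force: [-0.6, -0.2, -0.3]
width: 0.0283
```

Emit:
{"api": "drive_tool", "payload": {"motion": [[[0,0,-0.1,0,0,0,1],[0,0,-0.2,0,0,0,1],[0,0,-0.3,0,0,0,1],[0,0,-0.3,0,0,0,1],[0,0,-0.3,0,0,0,1]]]}}

```text
t: 21.0
tool_pos: [0.6426, 0.2894, 0.0136]
tcp_rot: [-180.0, 38.0, 90.0]
ft_force: [-0.2, 1.0, 1.2]
width: 0.028
```

Emit:
{"api": "drive_tool", "payload": {"motion": [[[0,0,0,0,0,0,0.45],[0,0,0,0,0,0,0.45],[0,0,0,0,0,0,0.45],[0,0,0,0,0,0,0.45],[0,0,0,0,0,0,0.45]]]}}

```text
t: 21.5
tool_pos: [0.6425, 0.2893, 0.0133]
tcp_rot: [-179.9, 38.0, 90.0]
ft_force: [-0.3, -0.1, 0.2]
width: 0.0517
```

Emit:
{"api": "drive_tool", "payload": {"motion": [[[0,0.6,0.8,0,0,0,0.45],[0,1.8,2.4,0,0,0,0.45],[0,3.7,4.7,0,0,0,0.45],[0,6.2,7.9,0,0,0,0.45],[0,8.6,11,0,0,0,0.45]]]}}

```text
t: 22.0
tool_pos: [0.6422, 0.3765, 0.1253]
tcp_rot: [-179.9, 37.9, 90.0]
ft_force: [0.9, 1.0, -0.8]
width: 0.0513
```

Emit:
{"api": "drive_tool", "payload": {"motion": [[[-0.5,3,4,0,0,0,0.45],[-1,6,8,0,0,0,0.45],[-1,6,8,0,0,0,0.45],[-1,6,8,0,0,0,0.45],[-1,6,8,0,0,0,0.45]]]}}

```text
t: 22.5
tool_pos: [0.63, 0.4369, 0.205]
tcp_rot: [179.4, 37.7, 90.2]
ft_force: [-0.4, 1.1, 0.3]
width: 0.0519
```

Run:
```python
from h import *
c=snap("scene","pics/s7.png"); d=snap("top","pics/t7.png")
cv2.imwrite("pics/s7c.png",np.hstack([cv2.resize(c["color"][90:340,80:480],(800,500))])[...,::-1])
```

```text
(no output)
```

View pics/s7c.png

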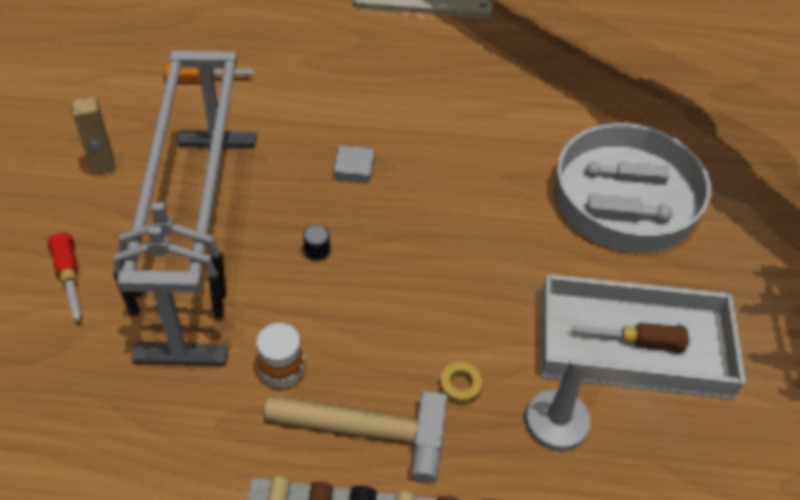

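The picture shows both punches lying flat in the pan (590–670, 170 and 590–670, 210). The graver lies flat in the tray (572–688, 335), the bystanders have not moved, and the gripper is clear. I'll hand it in.

```bash
python3 -c "
from station import *
print(close_job())"
```

```text
the job is handed in; nothing more can be done
None
```

I put both doming punches in the round pan and the dark wooden-handled graver in the tray, then handed the job in at about 22.6 s of the 64 s allowed. The hand-in gives no verdict.

- **Missed grasp:** My first try at the smaller punch closed 19 mm above the bench, too high, and gripped nothing. The punch stayed where it was, and the second try held it.
- **Graver under the rack:** I reached in at a 38° slant from the left and drew the graver out below the bars. The force readings at the end of each move stayed within a few newtons, and the pictures showed the gripper clear of the bars.
- **Grip width:** The fingers stopped at 28 mm on the graver's handle. The description gives 24 mm for the handle and 30 mm at the butt, so they probably caught the edge of the butt. The grip held steady throughout.
- **Last picture:** All three tools lie flat inside their bins, the bystanders look undisturbed, and the gripper is empty and well clear. I judged this by eye and did not measure the final end points against the limits.

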